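Shut the leak-test box and hold the listening probe on its marked spot

ROBOT

A 6-joint arm with a two-finger parallel gripper is mounted at the origin on the work surface. World frame = base frame: x ahead of the robot, y to its left, z up, the work surface at z = 0. Lengths are in m, angles in rad, forces in N, time in s.
With the tool pointing down it reaches from about 0.375 to 0.925 m from the base axis. Payload 5.7 kg.
Tool frame: the origin (TCP) lies at the very end of the fingers, on their centre line; the grasp point (between the pads) lies 19 mm behind it; z points along the fingers, y is the line along which they close (so a half turn about z gives the same grasp; the last joint's range is limited). The gripper opens to 88 mm and grips with 3 to 60 N. Pads are 20 mm wide; open, the fingers measure 115 mm over their backs; the gripper's body (75 mm by 178 mm) begins 61 mm behind the grasp point.
Start: joints at [1.051, 0.359, 1.51, -0, 1.272, -0.115], TCP at [0.236, 0.551, 0.223] pointing down, gripper open.
Joint ranges: [-2.97, 2.97], [-1.01, 2.36], [0.21, 2.38], [-0.96, 4.11], [0.2, 2.71], [-2.98, 2.98]. Speed limits (rad/s): [2.39, 2.39, 3.14, 3.14, 3.14, 3.14].

INTERFACE

Orientations are given as a unit quaternion [x, y, z, w].
In Python, from cell import manip, camera, ticket, spotter gives the robot as it stands. The module is installed in compiled form; this text tells all that it offers.
- The arm moves only by the tool play_rows, never from a script. Its argument "rows" is a list of rows, each a list of 7 numbers: the turn, a rotation vector about the tool's x, y, z in rad, then the shift along the tool's x, y, z in mm, then the opening, from -1 (shut) to 1 (fully open). A call has exactly 8 rows; each row is the pose to reach, as a shift and turn from the pose commanded when the call began, along the tool's axes at that moment; what a row does not reach only later rows make up. A row lasts 1/10 s, in which the tool goes at most 50 mm and 8.59 degrees, less where a joint would pass 70% of its speed; a pose out of reach is approached as far as the arm can. A call with a gripper value outside its range is refused whole. The fingers move at their own pace and stop on an object; "squeeze" is the grip in N (left out, the last holds). Time passes only in rows, so rows that repeat a pose let the fingers close, or fill a call up. It gives the time, the measured TCP pose, the force, the opening and the grip force at its end, in the units of the state.
- manip.observe(): the state, without advancing time (a new reading comes with each control period).
- camera(name): name is "scene" or "top" or "wrist"; returns a dict with "color" (480x640x3 uint8, blue, green, red), "depth" (480x640 float32, m along the optical axis (not along the pixel's ray), 0 where there is no reading), "mtx" (3x3 intrinsics, pixels), "k1" (the pictures are not rectified: a ray, as slopes to the right and down, at radius r is drawn at 1 + k1 r^2 times it, then the intrinsics apply), "position" and "orientation" of the camera in the world. Camera axes: x right, y down, z forward; pixel columns grow to the right and rows downward; lengths in m; the calibration is good to about 2 mm. A picture is of the moment at which its call begins.
- ticket.finish_job(): hands the job in; it is judged then, once.
Trained networks look in a picture, given as the dict that the camera call returned (one of the last four; its "shot" number tells which), for a name from the list of things; names that differ only in an ending like _2 or _b are one class to them, and where a whole thing is asked for, a point or a joint stands for the part that bears it (a point fixed in the world has none). Each returns a list of dicts, best first, with "p" (0 to 1); they miss things now and then, are a little off and sometimes report something else, mostly with a low value. They report only what shows in the picture. A call takes as long as a camera call. They do not tell look-alikes from the thing itself.
- spotter.look_for(picture, thing): "pixel" ([column, row] in pixels, amid what is visible of it).
- spotter.outline_of(picture, thing): "pixels" (480x640 bool, what is visible of it) and "pixel" ([column, row] in pixels, amid what is visible of it).
- spotter.tip_of(picture, thing): "pixel" ([column, row] in pixels: a listed point, or the origin of a listed thing).
The state is a dict: "clock": time; "joint_positions": joint angles; "qd": joint speeds; "tau": joint torques, N m; "position": TCP position; "tcp_rot": TCP orientation; "force": force on the tool from outside, world axes, zero at the start; "moment": the same for the moment, N m; "gripper_width": finger opening in m; "grip_force": force on a finger pad.
Only numpy, scipy, OpenCV 4.12 (cv2) and the standard library are available. Lean on these libraries where they do the work, as an engineer would, in place of code of your own. Each camera call takes 0.05 s, during which the arm holds its last target. There are 200 camera calls.

TASK

The tone transmitter is already in the clear storage box, so shut the blue lid fully and then take the orange listening probe from its grey stand and hold it upright with its sprung white tip on the yellow spot on the lid, pressed gently so that the tip is pushed in about halfway, with the probe's display facing the same way as the box's front (the long edge with the snap latches). Finish while still holding the probe there in the gripper: do not let go. Leave the wrench, plunger cup, bottle and brush where they are.

Things in the scene. Friction and masses are not known exactly. Their poses are not given: they have to be found in the camera images.
- box: clear plastic storage box fixed to the mat, 130 (x) x 180 (y) x 70 mm high, walls 4 mm; a black puck, the tone transmitter, is fixed inside on its floor. Origin: centre of its underside, on the mat. +x points to its hinge edge, -x to its front with two grey snap latches, +z up. Does not move.
- box_lid (a joint): angle of the box's blue lid in rad: 0 = fully shut against a stop, grows as it opens (starts half open, 0.7 to 1.2). Stiff hinge: the lid stays where it is left; about 1 N down on its top face at the front edge closes it. The snap latches are moulded on and need no work.
- hinge (a point): middle of the lid's hinge axis, which runs along the box's y at x = +65, z = 70 mm in the box frame; axes as the box. The lid is a flat plate, 136 x 186 mm, 8 mm thick, its underside in the plane of the hinge axis, reaching from 3 mm behind that axis to 133 mm in front of it; when shut its top is 78 mm above the mat.
- lid_edge (a point): middle of the lid's top face at the front edge, 130 mm from the hinge axis; moves with the lid. Its z axis is the outward normal of the lid's top face.
- spot (a point): centre of the marked spot on the lid's top face: a yellow disc of 20 mm diameter with a black rim; moves with the lid (when shut at x = +5, y = +35, z = 78 mm in the box frame). Its z axis is the outward normal of the top face.
- stand: grey stand block fixed to the mat, 75 x 75 x 55 mm high, with an upright through hole of 24 mm diameter in its middle. Origin: centre of its underside.
- probe: orange listening probe, about 150 g, upright in the stand. Origin: on its long axis at the underside of the handle, which rests on the stand's top; +z up. Handle 34 (x) x 26 (y) x 90 mm (z 0 to 90), gripped across its flat y faces; below it a 20 mm steel sleeve to z = -25 and the white tip to z = -40 mm, in the hole. Display on the -x face; a black patch on top lies towards it.
- tip (a point): foot of the probe's sprung white tip (8 mm diameter), on the probe's axis 40 mm below the probe's origin when free
- probe_tip (a joint): how far the sprung tip is pushed into the probe, in m: 0 free, 0.014 fully in. Takes 1 N to start and 4.5 N to push fully in (250 N/m); half is 0.007 m at 2.75 N.
- display (a point): centre of the probe's green screen, 26 mm from the axis on its -x side, 30 mm above its origin; its black housing stands out 10 mm from the handle between z = 13 and 47 mm
- pipe_wrench: bystander: orange and steel pipe wrench lying flat, 245 mm long, 60 mm wide, 20 mm high, origin under it on the mat
- plunger_cup: bystander: white plunger cup, 110 mm diameter, 92 mm high, origin under its centre
- cleaner: bystander: green cleaner bottle with red cap, 66 mm diameter, 190 mm high, origin under its centre
- brush: bystander: brush with wooden handle lying on the mat, origin under it
There are look-alikes about, which are no part of the job. Leave any pink or turquoise look-alike of the probe alone.

How it is judged:
On the way:
1. the lid is fully shut (joint below 0.04 rad), before the probe is set on it (value of joint box_lid below 0.04 rad and contact force between probe and box below 0.1 N), for 0.2 s.
At the end, for the whole second after the job is handed in: The lid is shut (below 0.04 rad); the probe, held still in the fingers and clear of its stand, stands within 0.12 rad of upright with its tip's centre within 9 mm of the spot's centre, its display facing the box's front within 0.21 rad, the tip pushed in 2.5 to 11.5 mm with 0.8 to 6 N on the lid (value of joint box_lid below 0.04 rad and horizontal distance between tip and spot below 0.009 m and angle between probe's own z axis and vertical below 0.12 rad and angle between the x axis of probe and the x axis of box, either way round below 0.21 rad and x of display in the frame of box below -0.008 m and value of joint probe_tip between 0.0025 and 0.0115 m and contact force between probe and box between 0.8 and 6 N and contact force between the fingers and probe above 2 N and contact force between probe and stand below 0.1 N and linear speed of probe below 0.02 m/s); the arm keeps its last pose, push and grip.
It fails at once if the probe is pressed hard on the box (over 15 N) (contact force between probe and box above 15 N).
It fails at once if the pipe wrench is moved by more than 30 mm (distance of pipe_wrench from where it was at the start of the episode above 0.03 m).
It fails at once if the plunger cup is moved by more than 30 mm (distance of plunger_cup from where it was at the start of the episode above 0.03 m).
It fails at once if the cleaner is moved by more than 30 mm (distance of cleaner from where it was at the start of the episode above 0.03 m).
It fails at once if the brush is moved by more than 30 mm (distance of brush from where it was at the start of the episode above 0.03 m).
It also fails if it takes over 48 s, if anything falls off the work surface, if the arm or the gripper's body presses on something with over 40 N, if the wrist force passes 120 N, or if a joint passes its speed limit or range.

## Working session

There is one attempt and no reset: what is moved stays moved. The work goes in short steps, Python scripts to look and compute and a tool call to move; the robot and the scene stay as the last step left them, time stands still between calls to the robot, and variables do not carry over. Pictures are saved under pics/ and viewed, at most 10 in all, crops included, and the job is handed in when it is done.

Besides the shell and the picture viewer there is one more tool, called after "Request:" as a command line: name --pt "numbers of a row" for each row, then --argument value for the rest. play_rows: Moves the arm, as the interface text tells. Its arguments: {"type":"object","properties":{"rows":{"type":"array","items":{"type":"array","items":{"type":"number"}}},"squeeze":{"type":"number"}},"required":["rows"]}

```bash
mkdir -p pics; cat > h.py <<'E'
import numpy as np, cv2
from scipy.spatial.transform import Rotation as R
from cell import manip, camera, ticket, spotter
def ray(c,px):
    K=np.array(c["mtx"]); d=np.array([(px[0]-K[0,2])/K[0,0],(px[1]-K[1,2])/K[1,1]])
    u=d.copy()
    for _ in range(20): u=d/(1+c["k1"]*(u@u))
    return np.array([u[0],u[1],1.])
def world(c,px,z=None):
    r=ray(c,px)
    return np.array(c["position"])+R.from_quat(c["orientation"]).apply(r*z)
def dep(c,px,w=2):
    x,y=int(round(px[0])),int(round(px[1])); p=c["depth"][max(0,y-w):y+w+1,max(0,x-w):x+w+1]; p=p[p>0]
    return float(np.median(p)) if len(p) else 0
def P(c,px,w=2): return world(c,px,dep(c,px,w))
def onz(c,px,h):
    d=R.from_quat(c["orientation"]).apply(ray(c,px)); o=np.array(c["position"]); return o+d*(h-o[2])/d[2]
def tri(c1,p1,c2,p2):
    A=[];b=[]
    os=[np.array(c["position"]) for c in(c1,c2)]; ds=[R.from_quat(c["orientation"]).apply(ray(c,p)) for c,p in((c1,p1),(c2,p2))]
    M=np.stack([ds[0],-ds[1]],1); s=np.linalg.lstsq(M,os[1]-os[0],rcond=None)[0]
    a,b=os[0]+s[0]*ds[0],os[1]+s[1]*ds[1]; return (a+b)/2,np.linalg.norm(a-b)
E
python3 - <<'E'
from h import *
np.set_printoptions(precision=3,suppress=True)
cs={n:camera(n) for n in("scene","top")}
for n,c in cs.items():
    cv2.imwrite(f"pics/{n}1.png",c["color"]); print(n,np.array(c["position"]))
    for t in["box","hinge","lid_edge","spot","stand","probe","tip","display","pipe_wrench","plunger_cup","cleaner","brush"]:
        for d in spotter.tip_of(c,t)[:3]: print(t,round(d["p"],2),np.round(d["pixel"]),P(c,d["pixel"]))
print(manip.observe()["clock"],manip.observe()["tcp_rot"])
E
```

```text
scene [1.481 0.252 0.671]
box 0.55 [247. 262.] [ 0.685 -0.134  0.044]
hinge 0.56 [244. 250.] [ 0.691 -0.137  0.078]
lid_edge 0.63 [244. 192.] [ 0.621 -0.162  0.183]
spot 0.9 [258. 223.] [ 0.65  -0.118  0.128]
probe 0.93 [427. 287.] [0.627 0.265 0.024]
probe 0.79 [394. 233.] [0.428 0.162 0.024]
probe 0.64 [373. 252.] [0.597 0.133 0.07 ]
display 0.82 [432. 296.] [0.654 0.278 0.024]
display 0.73 [382. 238.] [0.578 0.148 0.098]
display 0.72 [168. 213.] [ 0.511 -0.447  0.019]
pipe_wrench 0.77 [274. 317.] [ 0.795 -0.03   0.001]
plunger_cup 0.92 [494. 253.] [0.466 0.407 0.04 ]
plunger_cup 0.64 [173. 212.] [ 0.502 -0.436  0.019]
cleaner 0.68 [243. 196.] [ 0.627 -0.161  0.177]
cleaner 0.65 [530. 319.] [0.666 0.479 0.023]
brush 0.59 [171. 210.] [ 0.497 -0.447  0.019]
top [0.415 0.009 1.292]
box 0.69 [372. 234.] [ 0.616 -0.161  0.003]
hinge 0.85 [368. 204.] [ 0.678 -0.141  0.094]
lid_edge 0.87 [383. 219.] [ 0.622 -0.164  0.181]
spot 0.95 [360. 212.] [ 0.652 -0.118  0.125]
stand 0.93 [265. 250.] [0.57  0.124 0.066]
probe 0.8 [264. 247.] [0.573 0.124 0.102]
probe 0.74 [252. 318.] [0.396 0.161 0.022]
probe 0.72 [212. 239.] [0.606 0.269 0.021]
display 0.86 [260. 301.] [ 0.439  0.144 -0.   ]
display 0.68 [257. 254.] [0.556 0.142 0.093]
display 0.56 [213. 223.] [0.652 0.272 0.001]
pipe_wrench 0.68 [321. 176.] [ 0.775 -0.024  0.018]
plunger_cup 0.71 [161. 311.] [0.417 0.389 0.062]
cleaner 0.64 [134. 235.] [0.609 0.455 0.086]
brush 0.65 [480. 278.] [ 0.49  -0.446  0.02 ]
1.3 [ 0.201  0.98  -0.    -0.   ]
```

View pics/scene1.png

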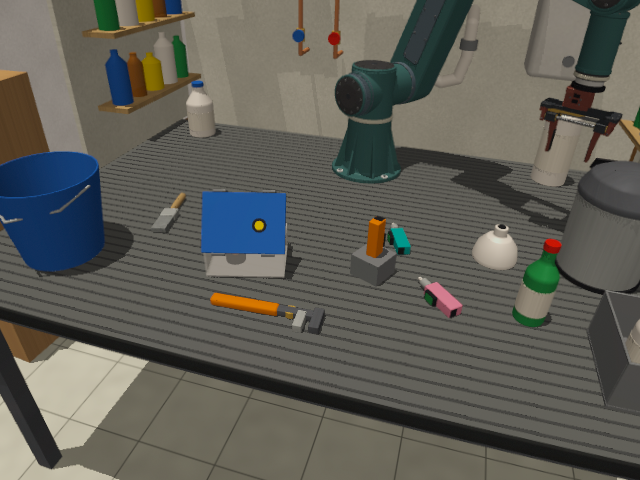

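View pics/top1.png

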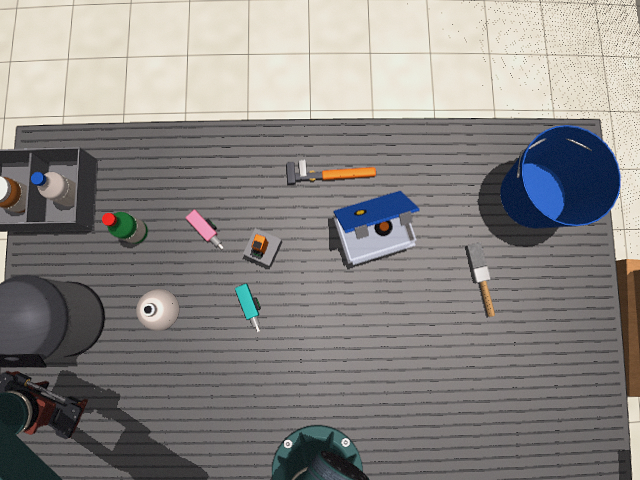

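The scene view shows the half-open blue lid with the spot at (259,226), and the orange probe in its grey stand at (376,238). The pink one (440,298) and turquoise one (399,238) lie loose on the mat. In the top view the box is at (380,235), the stand at (263,247) and the wrench at (332,173).

```bash
cat >> h.py <<'E'
def cloud(c,mask):
    v,u=np.nonzero(mask&(c["depth"]>0)); K=np.array(c["mtx"])
    d=np.stack([(u-K[0,2])/K[0,0],(v-K[1,2])/K[1,1]],1); q=d.copy()
    for _ in range(20): q=d/(1+c["k1"]*(q**2).sum(1,keepdims=True))
    z=c["depth"][v,u][:,None]
    return np.array(c["position"])+R.from_quat(c["orientation"]).apply(np.hstack([q,np.ones_like(z)])*z)
def near(p,x,y,r): return p[np.hypot(p[:,0]-x,p[:,1]-y)<r]
def rect(p):
    (cx,cy),(w,h),a=cv2.minAreaRect((p[:,:2]*1000).astype(np.float32)); return round(cx,1),round(cy,1),round(w,1),round(h,1),round(a,1)
E
python3 - <<'E'
from h import *
np.set_printoptions(precision=4,suppress=True)
cs={n:camera(n) for n in("scene","top")}
for n,c in cs.items():
    hsv=cv2.cvtColor(c["color"],cv2.COLOR_BGR2HSV)
    H,S,V=cv2.split(hsv)
    blue=(H>100)&(H<125)&(S>150)&(V>60)
    blue=cv2.erode(blue.astype(np.uint8),np.ones((3,3)))>0
    p=near(cloud(c,blue),0.65,-0.13,0.16)
    m=p.mean(0); u,s,vt=np.linalg.svd(p-m); nrm=vt[2]*np.sign(vt[2][2]); 
    inl=abs((p-m)@nrm)<0.006; p=p[inl]; m=p.mean(0); u,s,vt=np.linalg.svd(p-m,full_matrices=False); nrm=vt[2]*np.sign(vt[2][2])
    print(n,len(p),"lid mean",m,"n",nrm,"angle",np.arccos(nrm[2]),"box yaw from normal",np.arctan2(nrm[1],nrm[0]),"resid",((p-m)@nrm).std())
    # in-plane rect
    ey=np.cross([0,0,1],nrm);ey/=np.linalg.norm(ey); ex=np.cross(ey,nrm) 
    (a,b),(w,h),an=cv2.minAreaRect((np.stack([(p-m)@ex,(p-m)@ey],1)*1000).astype(np.float32))
    print(" rect",a,b,w,h,an,"centre",m+ex*a/1e3+ey*b/1e3, "ex",ex)
    allp=near(cloud(c,c["depth"]>0),0.575,0.125,0.06)
    print(" probe top",rect(allp[allp[:,2]>0.138]),np.median(allp[allp[:,2]>0.138][:,2]),"n",(allp[:,2]>0.138).sum(), "stand top",rect(allp[(allp[:,2]>0.05)&(allp[:,2]<0.06)]))
a,b=cs["scene"],cs["top"]
for t in("spot","lid_edge","hinge"):
    print(t,tri(a,spotter.tip_of(a,t)[0]["pixel"],b,spotter.tip_of(b,t)[0]["pixel"]))
c=camera("wrist"); o=manip.observe(); print(o["clock"],c["position"],R.from_quat(c["orientation"]).as_matrix(), R.from_quat(o["tcp_rot"]).inv().apply(np.array(c["position"])-o["position"]))
E
```

```text
scene 4530 lid mean [ 0.6584 -0.1521  0.1289] n [0.7984 0.2323 0.5554] angle 0.9818925446652126 box yaw from normal 0.2831249800345788 resid 0.0019241030630459501
 rect 0.08205413818359375 0.9958572387695312 130.25457763671875 181.0003662109375 0.09282686561346054 centre [ 0.6582 -0.1511  0.1288] ex [ 0.5333  0.1552 -0.8316]
 probe top (580.8, 134.4, 25.9, 35.7, 69.1) 0.1449491308002694 n 130 stand top (580.3, 133.9, 78.9, 79.7, 66.7)
top 1377 lid mean [ 0.6534 -0.1525  0.1356] n [0.8032 0.2195 0.5538] angle 0.983899179428498 box yaw from normal 0.2667554895432904 resid 0.0011331880795435309
 rect 3.759075164794922 1.3616943359375 131.1211395263672 178.6605682373047 0.5995199084281921 centre [ 0.6551 -0.1507  0.1325] ex [ 0.5342  0.146  -0.8327]
 probe top (580.4, 133.9, 27.1, 33.5, 71.4) 0.14420175781871547 n 156 stand top (581.0, 133.7, 76.0, 75.3, 65.5)
spot (array([ 0.654 , -0.1182,  0.1254]), np.float64(0.0006926775405996298))
lid_edge (array([ 0.6192, -0.1646,  0.1763]), np.float64(0.001610944229892939))
hinge (array([0.5805, 0.1097, 0.1863]), np.float64(0.5689922231475504))
1.75 [0.1685 0.5808 0.3836] [[ 0.3933  0.8848  0.2497]
 [ 0.9194 -0.3785 -0.1069]
 [-0.0001  0.2717 -0.9624]] [ 0.0738  0.0003 -0.1609]
```

Request:
play_rows --pt "0 0 -0.136 -40 -30 -20 -1" --pt "0 0 -0.272 -80 -60 -40 -1" --pt "0 0 -0.408 -120 -90 -40 -1" --pt "0 0 -0.544 -160 -120 -40 -1" --pt "0 0 -0.681 -200 -150 -40 -1" --pt "0 0 -0.681 -240 -180 -40 -1" --pt "0 0 -0.681 -280 -210 -40 -1" --pt "0 0 -0.681 -320 -240 -40 -1"

```text
clock: 2.55
position: [0.4287, 0.2168, 0.263]
tcp_rot: [-0.138, 0.99, 0.0, 0.0]
force: [0.7, 0.4, 0.0]
gripper_width: 0.0273
grip_force: 0.0
```

```bash
cat >> h.py <<'E'
def rel(t,yaw,o=None):
    """shift (mm) and turn about tool z to reach world point t, tool y at yaw, tool down"""
    o=o or manip.observe(); r=R.from_quat(o["tcp_rot"])
    X=np.array([-np.sin(yaw),np.cos(yaw),0]); X=np.array([np.cos(yaw+np.pi/2),np.sin(yaw+np.pi/2),0]); Y=np.array([np.cos(yaw),np.sin(yaw),0])
    g=R.from_matrix(np.stack([X,Y,[0,0,-1]],1))
    return np.round((r.inv()*g).as_rotvec(),3),np.round(r.inv().apply(np.array(t)-o["position"])*1000,1)
E
python3 -c "
from h import *
o=manip.observe(); print(o['clock'],o['position'],o['force'],o['gripper_width'],o['joint_positions']); print(rel([.6463,-.1539,.24],1.846,o))"
```

```text
2.55 [0.4287041  0.21682669 0.2629591 ] [0.68603109 0.35138613 0.00099674] 0.027273456779089707 [ 3.24347617e-01  1.46051720e-01  1.70249735e+00 -7.71238670e-06
  1.29225907e+00 -1.52292609e+00]
(array([0.   , 0.001, 0.001]), array([-108.1, -416. ,   23. ]))
```

Request:
play_rows --pt "0 0 0 -12 -48 0 -1" --pt "0 0 0 -24 -96 0 -1" --pt "0 0 0 -36 -144 0 -1" --pt "0 0 0 -48 -192 0 -1" --pt "0 0 0 -60 -240 0 -1" --pt "0 0 0 -72 -288 0 -1" --pt "0 0 0 -84 -336 5 -1" --pt "0 0 0 -96 -384 10 -1"

```text
clock: 3.35
position: [0.626, -0.1268, 0.2528]
tcp_rot: [-0.137, 0.991, -0.0, 0.0]
force: [0.3, 0.8, 0.3]
gripper_width: 0.0006
grip_force: 0.0
```

```bash
python3 -c "
from h import *
o=manip.observe(); print(o['gripper_width']); print(rel([.6463,-.1539,.165],1.846,o))"
```

```text
0.0005932658833324742
(array([-0.   ,  0.001,  0.001]), array([-12.1, -31.6,  87.8]))
```

Request:
play_rows --pt "0 0 0 -12 -32 0 -1" --pt "0 0 0 -12 -32 20 -1" --pt "0 0 0 -12 -32 40 -1" --pt "0 0 0 -12 -32 60 -1" --pt "0 0 0 -12 -32 75 -1" --pt "0 0 0 -12 -32 84 -1" --pt "0 0 0 -12 -32 88 -1" --pt "0 0 0 -12 -32 88 -1"

```text
clock: 4.15
position: [0.6455, -0.1521, 0.1647]
tcp_rot: [-0.138, 0.99, -0.0, 0.0]
force: [0.5, 0.5, 1.0]
gripper_width: 0.0007
grip_force: 0.0
```

Request:
play_rows --pt "0 0 0 6 0 10 -1" --pt "0 0 0 15 0 18 -1" --pt "0 0 0 24 0 28 -1" --pt "0 0 0 32 0 38 -1" --pt "0 0 0 40 0 50 -1" --pt "0 0 0 46 0 62 -1" --pt "0 0 0 50 0 74 -1" --pt "0 0 0 52 0 82 -1"

```text
clock: 4.95
position: [0.5941, -0.1663, 0.0812]
tcp_rot: [-0.137, 0.991, 0.0, -0.001]
force: [0.2, 0.9, -0.1]
gripper_width: 0.0003
grip_force: 0.4
```

Request:
play_rows --pt "0 0 0 0 0 1 -1" --pt "0 0 0 0 0 2 -1" --pt "0 0 0 0 0 3 -1" --pt "0 0 0 0 0 3.5 -1" --pt "0 0 0 0 0 4 -1" --pt "0 0 0 0 0 4.5 -1" --pt "0 0 0 0 0 5 -1" --pt "0 0 0 0 0 5 -1"

```text
clock: 5.75
position: [0.5957, -0.1665, 0.0783]
tcp_rot: [-0.138, 0.99, -0.0, 0.0]
force: [-2.1, -0.7, 4.4]
gripper_width: 0.0008
grip_force: 2.3
```

```bash
python3 -c "
from h import *
c=camera('scene'); cv2.imwrite('pics/s2.png',cv2.resize(c['color'][150:330,150:470],None,fx=2,fy=2)); print(manip.observe()['force'])"
```

```text
[0.04805409 0.55539218 4.45856652]
```

View pics/s2.png

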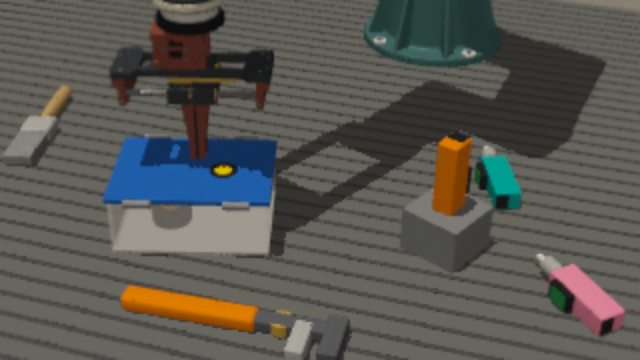

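The lid is flat on the box in this crop, with the closed fingers on it at (197,150) and the spot at (223,170). The probe still stands in its stand at (452,175).

Request:
play_rows --pt "0 0 0 0 0 -40 -1" --pt "0 0 0 0 0 -90 -1" --pt "0 0 0.1 -8 30 -130 0" --pt "0 0 0.2 -18 75 -160 1" --pt "0 0 0.3 -29 120 -180 1" --pt "0 0 0.42 -40 168 -180 1" --pt "0 0 0.54 -51 216 -180 1" --pt "0 0 0.624 -60 260 -180 1"

```text
clock: 6.6
position: [0.5819, 0.1021, 0.258]
tcp_rot: [0.175, 0.985, 0.0, 0.0]
force: [0.3, 0.2, 0.2]
gripper_width: 0.0447
grip_force: 0.0
```

```bash
python3 - <<'E'
from h import *
np.set_printoptions(precision=4,suppress=True)
c=camera("wrist"); t=camera("top"); s=camera("scene"); o=manip.observe()
cv2.imwrite("pics/w3.png",c["color"]); print(o["clock"],o["position"])
for n,k in(("wrist",c),("top",t),("scene",s)):
    a=near(cloud(k,k["depth"]>0),.5806,.134,.06)
    pt=a[(a[:,2]>.138)&(a[:,2]<.152)]; st=a[(a[:,2]>.05)&(a[:,2]<.06)]
    print(n,"probe",rect(pt) if len(pt)>9 else 0,np.median(pt[:,2]),"stand",rect(st) if len(st)>9 else 0)
    H,S,V=cv2.split(cv2.cvtColor(k["color"],cv2.COLOR_BGR2HSV))
    y=near(cloud(k,(H>22)&(H<34)&(S>150)&(V>100)),.62,-.126,.06)
    if len(y)>4: print("  spot",np.median(y,0),(y.min(0)+y.max(0))/2,len(y))
    b=near(cloud(k,cv2.erode(((H>100)&(H<125)&(S>150)&(V>60)).astype(np.uint8),np.ones((2,2)))>0),.62,-.16,.14); b=b[(b[:,2]>.06)&(b[:,2]<.09)]
    if len(b)>50: print("  lid",rect(b),np.median(b[:,2]))
for d in spotter.tip_of(c,"display")[:2]+spotter.tip_of(c,"probe")[:2]: print(d["p"],d["pixel"],P(c,d["pixel"]))
u,v=spotter.tip_of(t,"spot")[0]["pixel"],spotter.tip_of(s,"spot")[0]["pixel"]; print("spot tri",tri(t,u,s,v),onz(t,u,.078),onz(s,v,.078))
E
```

```text
6.75 [0.5815 0.103  0.2575]
wrist probe (579.1, 133.6, 25.3, 33.7, 70.5) 0.14391808705752415 stand (579.5, 133.5, 74.5, 75.6, 65.4)
  spot [ 0.6123 -0.1212  0.0777] [ 0.6132 -0.1224  0.0776] 120
  lid (604.2, -158.7, 110.0, 181.6, 10.8) 0.07682987476830808
top probe (573.9, 136.4, 26.7, 18.8, 68.9) 0.1448187439982469 stand (567.0, 140.0, 75.5, 44.6, 65.3)
  spot [ 0.6197 -0.1254  0.079 ] [ 0.6198 -0.1254  0.0791] 44
  lid (623.5, -161.2, 131.2, 182.0, 16.3) 0.07711231576523447
scene probe (581.2, 134.2, 26.1, 37.7, 67.8) 0.14444289387187143 stand (579.9, 134.3, 78.0, 79.4, 63.6)
  spot [ 0.6197 -0.1257  0.0793] [ 0.6207 -0.1264  0.0796] 39
  lid (627.3, -158.1, 134.9, 181.7, 16.3) 0.07799206344981036
0.83 [363.4, 164.9] [0.5544 0.1443 0.0898]
0.71 [509.0, 206.8] [0.65   0.2686 0.0145]
0.75 [356.1, 194.4] [0.5637 0.131  0.1446]
0.72 [501.5, 164.7] [0.6065 0.2693 0.0208]
spot tri (array([ 0.6199, -0.1263,  0.0748]), np.float64(4.9351523105651497e-05)) [ 0.6193 -0.1259  0.078 ] [ 0.6244 -0.1242  0.078 ]
```

View pics/w3.png

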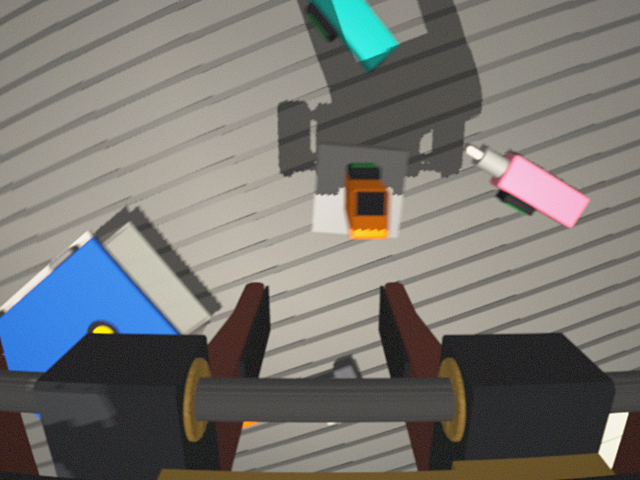

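The wrist picture shows the orange probe at (367,200), its green display towards image top at (363,170), and the turquoise and pink ones lying well clear. The blue lid is at (90,320).

Request:
play_rows --pt "0 0 0 6 14 0 1" --pt "0 0 0 12 29 20 1" --pt "0 0 0 12 29 50 1" --pt "0 0 0 12 29 80 1" --pt "0 0 0 12 29 90 1" --pt "0 0 0 12 29 90 1" --pt "0 0 0 12 29 90 1" --pt "0 0 0 12 29 90 1"

```text
clock: 7.75
position: [0.582, 0.1315, 0.1693]
tcp_rot: [0.173, 0.985, 0.0, 0.001]
force: [-0.1, -0.0, 1.0]
gripper_width: 0.0881
grip_force: 0.0
```

```bash
python3 - <<'E'
from h import *
np.set_printoptions(precision=4,suppress=True)
c=camera("wrist"); o=manip.observe()
a=near(cloud(c,c["depth"]>0),.5806,.134,.05); pt=a[(a[:,2]>.138)&(a[:,2]<.15)]
print(o["clock"],o["position"],rect(pt),np.median(pt[:,2]),rel([.5800,.134,.107],1.225,o))
E
```

```text
7.8 [0.582  0.1315 0.1693] (579.1, 133.7, 26.0, 34.0, 68.8) 0.14397119003383768 (array([ 0.001,  0.003, -0.002]), array([ 2.9,  1.6, 62.3]))
```

Request:
play_rows --pt "0 0 0 2 2 20 1" --pt "0 0 0 2 2 45 1" --pt "0 0 0 2 2 62 1" --pt "0 0 0 2 2 62 1" --pt "0 0 0 2 2 62 -1" --pt "0 0 0 2 2 62 -1" --pt "0 0 0 2 2 62 -1" --pt "0 0 0 2 2 62 -1" --squeeze 25

```text
clock: 8.6
position: [0.5802, 0.1341, 0.1066]
tcp_rot: [0.173, 0.985, 0.0, 0.001]
force: [-0.2, 0.5, -0.3]
gripper_width: 0.0595
grip_force: 0.0
```

Request:
play_rows --pt "0 0 0 0 0 0 -1" --pt "0 0 0 0 0 0 -1" --pt "0 0 0 0 0 0 -1" --pt "0 0 0 0 0 0 -1" --pt "0 0 0 0 0 0 -1" --pt "0 0 0 0 0 0 -1" --pt "0 0 0 0 0 0 -1" --pt "0 0 0 0 0 0 -1"

```text
clock: 9.4
position: [0.5795, 0.134, 0.1055]
tcp_rot: [0.173, 0.985, -0.0, -0.0]
force: [-1.2, 0.5, -0.4]
gripper_width: 0.0257
grip_force: 25.0
```

Request:
play_rows --pt "0 0 0 0 0 -10 -1" --pt "0 0 0 0 0 -30 -1" --pt "0 0 0 0 0 -55 -1" --pt "0 0 0 0 0 -80 -1" --pt "0 0 0 0 0 -100 -1" --pt "0 0 -0.1 -10 -18 -115 -1" --pt "0 0 -0.2 -25 -46 -120 -1" --pt "0 0 -0.3 -42 -77 -120 -1"

```text
clock: 10.2
position: [0.5935, 0.0471, 0.2278]
tcp_rot: [0.021, 1.0, 0.0, 0.001]
force: [0.2, -0.3, -2.0]
gripper_width: 0.0258
grip_force: 25.0
```

```bash
python3 -c "
from h import *
o=manip.observe(); print(o['grip_force']); print(rel([.6197,-.1257,.225],1.852,o))"
```

```text
24.99840259552002
(array([-0.   ,  0.003, -0.323]), array([ -33.4, -171.6,    2.8]))
```

Request:
play_rows --pt "0 0 -0.05 -5 -25 0 -1" --pt "0 0 -0.11 -11 -55 0 -1" --pt "0 0 -0.17 -17 -90 0 -1" --pt "0 0 -0.23 -24 -125 0 -1" --pt "0 0 -0.29 -30 -155 0 -1" --pt "0 0 -0.32 -33 -170 0 -1" --pt "0 0 -0.32 -33 -170 0 -1" --pt "0 0 -0.32 -33 -170 0 -1"

```text
clock: 11.0
position: [0.6174, -0.1236, 0.2259]
tcp_rot: [-0.135, 0.991, 0.0, -0.0]
force: [-0.1, 0.5, -1.2]
gripper_width: 0.0259
grip_force: 25.0
```

```bash
python3 - <<'E'
from h import *
np.set_printoptions(precision=4,suppress=True)
w,s,t=camera("wrist"),camera("scene"),camera("top"); o=manip.observe()
print(o["clock"],o["position"],o["force"])
cv2.imwrite("pics/4.png",np.hstack([cv2.resize(s["color"][130:290,170:330],(400,400)),cv2.resize(w["color"],(400,300)).copy() if 0 else cv2.resize(w["color"][:,80:560],(400,400))]))
for n,c in(("w",w),("s",s),("t",t)):
    for k in("tip","spot","display","probe"):
        for d in spotter.tip_of(c,k)[:1]: print(n,k,round(d["p"],2),np.round(d["pixel"]),"on .078:",onz(c,d["pixel"],.078),"on tip z:",onz(c,d["pixel"],.135),P(c,d["pixel"]))
    H,S,V=cv2.split(cv2.cvtColor(c["color"],cv2.COLOR_BGR2HSV))
    y=near(cloud(c,(H>22)&(H<34)&(S>150)&(V>100)),.62,-.126,.04)
    if len(y)>4: print("  spot",n,np.median(y,0),(y.min(0)+y.max(0))/2,len(y))
    b=near(cloud(c,cv2.erode(((H>100)&(H<125)&(S>150)&(V>60)).astype(np.uint8),np.ones((2,2)))>0),.62,-.16,.14); b=b[(b[:,2]>.06)&(b[:,2]<.09)]
    if len(b)>50: print("  lid",rect(b),np.median(b[:,2]))
    og=near(cloud(c,(H>5)&(H<18)&(S>180)&(V>100)),.62,-.126,.05); print("  orange",n,len(og), og.min(0) if len(og) else 0,og.max(0) if len(og) else 0)
E
```

```text
11.15 [ 0.6174 -0.1227  0.2258] [ 0.5997 -0.4661 -1.0889]
w spot 0.87 [321. 222.] on .078: [ 0.617 -0.126  0.078] on tip z: [ 0.604  -0.1293  0.135 ] [ 0.617 -0.126  0.078]
w display 0.57 [325. 232.] on .078: [ 0.6237 -0.1209  0.078 ] on tip z: [ 0.6094 -0.1251  0.135 ] [ 0.5916 -0.1303  0.2062]
w probe 0.66 [321. 266.] on .078: [ 0.6501 -0.1167  0.078 ] on tip z: [ 0.6309 -0.1217  0.135 ] [ 0.6016 -0.1293  0.2223]
  spot w [ 0.615  -0.1278  0.0779] [ 0.6064 -0.1266  0.1352] 303
  lid (624.7, -160.6, 134.6, 184.2, 16.2) 0.07686356707800934
  orange w 5592 [ 0.598  -0.1398  0.2175] [ 0.629  -0.109   0.2661]
s spot 0.69 [263. 233.] on .078: [ 0.6107 -0.1258  0.078 ] on tip z: [ 0.6943 -0.0895  0.135 ] [ 0.6134 -0.1246  0.0798]
s display 0.88 [430. 299.] on .078: [0.7321 0.2731 0.078 ] on tip z: [0.8041 0.271  0.135 ] [0.6541 0.2752 0.0162]
s probe 0.95 [430. 287.] on .078: [0.6965 0.2701 0.078 ] on tip z: [0.7718 0.2684 0.135 ] [0.6269 0.2717 0.0254]
  spot s [ 0.6199 -0.1253  0.0792] [ 0.6182 -0.1249  0.0783] 29
  lid (627.7, -158.4, 134.7, 181.7, 16.1) 0.0781087277768987
  orange s 477 [ 0.6171 -0.1314  0.1759] [ 0.6401 -0.106   0.2676]
t spot 0.96 [360. 227.] on .078: [ 0.6228 -0.1199  0.078 ] on tip z: [ 0.613  -0.1138  0.135 ] [ 0.5802 -0.0935  0.3267]
t display 0.9 [258. 303.] on .078: [0.4344 0.1409 0.078 ] on tip z: [0.4335 0.1347 0.135 ] [0.4353 0.1473 0.0189]
t probe 0.87 [214. 240.] on .078: [0.5942 0.254  0.078 ] on tip z: [0.5858 0.2425 0.135 ] [0.6025 0.2654 0.0218]
  spot t [ 0.6132 -0.1239  0.0808] [ 0.6134 -0.1237  0.0789] 8
  lid (595.0, -170.7, 90.8, 190.4, 27.3) 0.07722646526458976
  orange t 0 0 0
```

View pics/4.png

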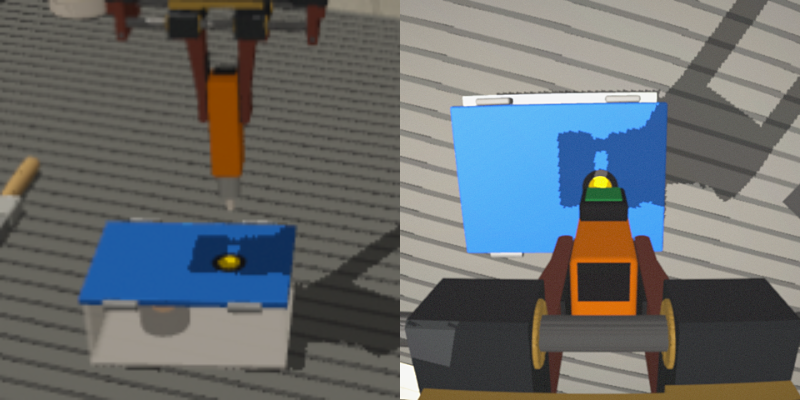

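The left half shows the probe upright in the fingers over the spot (230,260), its white tip at (231,205). In the right half the display faces the edge with the latches (box front) and the spot is just beyond it.

```bash
python3 - <<'E'
from h import *
np.set_printoptions(precision=4,suppress=True)
s=camera("scene"); o=manip.observe()
H,S,V=cv2.split(cv2.cvtColor(s["color"],cv2.COLOR_BGR2HSV))
og=near(cloud(s,(H>5)&(H<18)&(S>180)&(V>100)),.62,-.126,.05); og=og[(og[:,2]<.25)]
# slope of median x,y vs height -> tilt
z=og[:,2]; 
for lo in np.arange(.18,.25,.02):
    q=og[(z>=lo)&(z<lo+.02)]; print(lo,len(q),q.mean(0),q.min(0)[:2],q.max(0)[:2])
for v in range(205,216): print(v,s["color"][v,256:270].mean(1).astype(int))
for px in([262.5,208],[262.5,213]): print(onz(s,px,.135))
print(rel([.619,-.1257,.18],1.852,o),o["clock"])
E
```

```text
0.18 100 [ 0.6336 -0.1191  0.1903] [ 0.6266 -0.1318] [ 0.6415 -0.1071]
0.19999999999999998 94 [ 0.6337 -0.119   0.2102] [ 0.6283 -0.1316] [ 0.6391 -0.107 ]
0.21999999999999997 103 [ 0.6337 -0.1191  0.2303] [ 0.627 -0.132] [ 0.6385 -0.1078]
0.23999999999999996 51 [ 0.6337 -0.1193  0.2452] [ 0.6284 -0.1308] [ 0.639  -0.1076]
205 [91 84 91 93 93 92 92 87 81 78 99 99 97 99]
206 [ 68  84  90  93  93  92  93  87  81  78  99  99 100 100]
207 [ 58  82  91  94  93  92  93  88  82  79  99 100 100  99]
208 [94 86 91 93 94 93 93 88 81 68 77 77 75 74]
209 [ 99  97  96  95 101 101  99  93  97  95  84  90  78  62]
210 [100 100  99  99 122 126 118  95 100 100  98  99  97  96]
211 [ 94  94 100  84 125 130 121  97 100 100 100  99  99 100]
212 [ 72  76  78  58 124 130 121  94  99 100  99 100 100 100]
213 [ 96  84  90  76 112 132 124  79  78  74  74  93  94  99]
214 [100  97  99  97 101 106 104  84  89  78  72  72  71  78]
215 [ 99 100  99 100  99 100 100  98  99  97  96  96  96  84]
[ 0.5948 -0.1302  0.135 ]
[ 0.6163 -0.1215  0.135 ]
(array([-0.   , -0.   , -0.009]), array([-0.9, -1.9, 45.6])) 11.8
```

Request:
play_rows --pt "0 0 -0.005 -1 -2 15 -1" --pt "0 0 -0.005 -1 -2 32 -1" --pt "0 0 -0.005 -1 -2 45 -1" --pt "0 0 -0.005 -1 -2 52 -1" --pt "0 0 -0.005 -1 -2 54 -1" --pt "0 0 -0.005 -1 -2 54 -1" --pt "0 0 -0.005 -1 -2 54 -1" --pt "0 0 -0.005 -1 -2 54 -1"

```text
clock: 12.6
position: [0.6197, -0.1259, 0.1724]
tcp_rot: [-0.138, 0.99, -0.0, 0.001]
force: [0.7, 0.1, -1.2]
gripper_width: 0.0261
grip_force: 25.0
```

```bash
python3 -c "
from h import *
w=camera('wrist');s=camera('scene');print([manip.observe()[k] for k in('clock','position','force')])
cv2.imwrite('pics/5.png',np.hstack([cv2.resize(s['color'][190:270,220:300],(400,400)),cv2.resize(w['color'][150:350,220:420],(400,400))]))"
```

```text
[12.7, array([ 0.61950761, -0.12579679,  0.17227971]), array([-0.31751759,  0.03008242, -1.02155943])]
```

View pics/5.png

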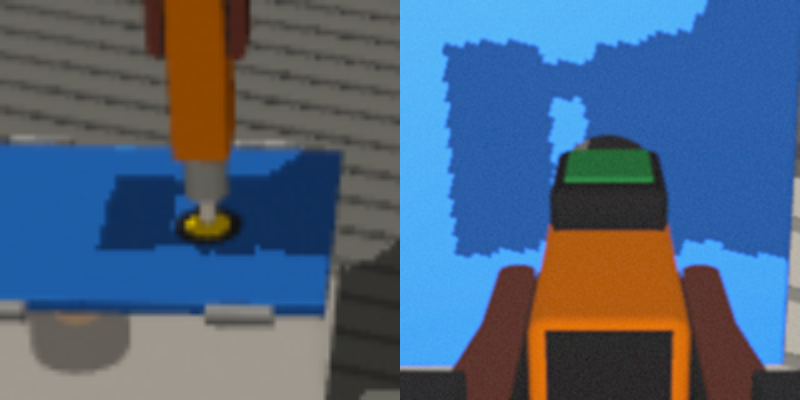

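The tip foot (left half, (210,220)) hovers just above the centre of the yellow spot (208,226), and the display faces the front.

Request:
play_rows --pt "0 0 0 0 0 2 -1" --pt "0 0 0 0 0 4 -1" --pt "0 0 0 0 0 5 -1" --pt "0 0 0 0 0 6 -1" --pt "0 0 0 0 0 7 -1" --pt "0 0 0 0 0 8 -1" --pt "0 0 0 0 0 8 -1" --pt "0 0 0 0 0 8 -1"

```text
clock: 13.5
position: [0.6193, -0.1258, 0.1638]
tcp_rot: [-0.138, 0.99, -0.0, 0.0]
force: [0.1, -1.2, -0.1]
gripper_width: 0.0257
grip_force: 25.0
```

Request:
play_rows --pt "0 0 0 0 0 1 -1" --pt "0 0 0 0 0 2 -1" --pt "0 0 0 0 0 3 -1" --pt "0 0 0 0 0 3 -1" --pt "0 0 0 0 0 3 -1" --pt "0 0 0 0 0 3 -1" --pt "0 0 0 0 0 3 -1" --pt "0 0 0 0 0 3 -1"

```text
clock: 14.3
position: [0.6193, -0.1258, 0.1608]
tcp_rot: [-0.138, 0.99, -0.0, 0.0]
force: [0.8, -1.0, 1.3]
gripper_width: 0.0261
grip_force: 25.0
```

```bash
python3 -c "
from h import *
f=[]
for i in range(8): s=camera('scene'); o=manip.observe(); f.append(np.r_[o['position'],o['force']])
print(o['clock'],np.mean(f,0).round(4),np.std(f,0).round(4))
cv2.imwrite('pics/6.png',cv2.resize(s['color'][190:270,220:300],(560,560)))"
```

```text
14.7 [ 0.6193 -0.1258  0.1607  1.1923 -0.6604  2.0311] [0.     0.     0.     0.5037 0.3936 0.491 ]
```

View pics/6.png

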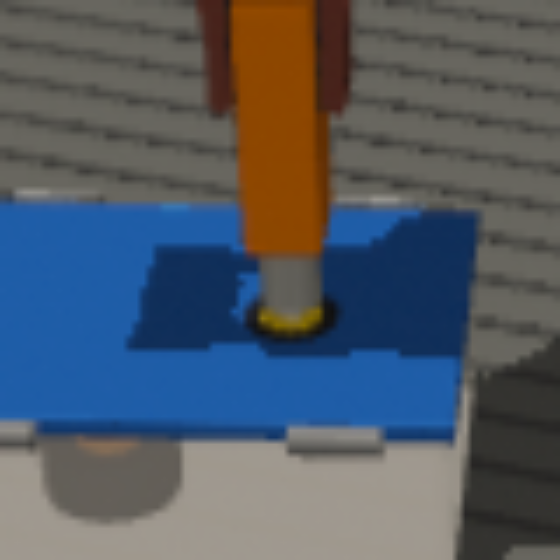

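The sleeve stands over the centre of the spot at (291,315), with the tip mostly pushed in. The net force of about 3.1–3.5 N fits roughly 8 mm of push-in.

```bash
python3 -c "
from h import *
print(ticket.finish_job())"
```

```text
the job is handed in; nothing more can be done
None
```

I shut the lid and handed the job in at 14.7 s. The gripper still holds the probe upright on the yellow spot with its display facing the box's front. The tip is pushed in about 8 mm with roughly 3 N on the lid, both estimated from tool height and wrist force; the hand-in gave no verdict.

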